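# Load the top-hat kiln and set its control

## Robot

A 6-joint arm with a two-finger parallel gripper is mounted at the origin on the work surface. World frame = base frame: x ahead of the robot, y to its left, z up, the work surface at z = 0. Lengths are in mm, angles in rad, forces in N, time in s.
With the tool pointing down it reaches from about 325 to 900 mm from the base axis. Payload 6.1 kg.
Tool frame: the origin (TCP) lies midway between the tips of the shut fingers; the grasp point (between the pads) lies 19 mm behind it (ctrl.hold_point_z is the distance from the TCP to the grasp point, in mm); z points along the fingers, x is the direction in which the jaws open and shut, and the axes are right-handed (so a half turn about z gives the same grasp; the last joint's range is limited). The gripper opens to 85 mm and grips with 20 to 120 N. Pads are 22 mm wide; open, the fingers measure 114 mm over their backs; the gripper's body (76 mm by 85 mm) begins 54 mm behind the grasp point. The pads swing forward as they close: fully open they stand 13 mm farther back than shut.
Start: joints at [-1.264, 0.22, 1.526, -0, 1.395, -0.126], TCP at [262.126, -567.367, 231.3] pointing down, gripper open.
Joint ranges: [-2.98, 2.98], [-0.91, 2.08], [0.09, 2.57], [-1.24, 4.39], [0.2, 2.65], [-2.68, 2.68]. Speed limits (rad/s): [2.57, 2.57, 3.01, 3.14, 3.14, 3.14].

## Interface

Orientations are given as a unit quaternion [x, y, z, w].
In Python, from cell import status, cams, job, models, ctrl gives the robot as it stands.
- The arm moves only by the shell command python3 -m handwheel 'ROWS' [OPENING]. ROWS is text: rows parted by semicolons, each of 4 numbers parted by spaces: the shift along the tool's x, y, z as a fraction of full scale, then the turn about the tool's z as a fraction of full scale. In form: dx dy dz yaw; .... A call has 1 to 12 rows; each row is the pose to reach, as a shift and turn from the pose commanded when the call began, along the tool's axes at that moment, turning the shorter way round; what a row does not reach only later rows make up. Full scale, the value 1, is 0.12 m for a shift and pi rad for a turn. A row lasts 1/12 s, in which the tool goes at most 41.7 mm and 7.16 degrees, less where a joint would pass 70% of its speed; a pose out of reach is approached as far as the arm can. A call with a number of a shift or a turn outside -1 to 1 is refused whole. A call with a gripper value outside its range is refused whole. OPENING is the gripper command: -1 is fully open, 1 is shut, values between are in proportion, set as the call begins (- or left out, the last holds). The fingers move at their own pace and stop on an object; the grip force is fixed at half the most. Time passes only in rows, so rows that repeat a pose let the fingers close. It gives the time, the measured TCP pose, the force and the opening at its end, in the units of the state.
- status.get_obs(): the state, without advancing time (a new reading comes with each control period).
- cams.capture(name): name is "scene" or "top" or "wrist"; returns (picture, depth): 400x640x3 uint8, red, green, blue; 400x640 float32, mm along the optical axis (not along the pixel's ray), 0 where there is no reading.
- cams.camera_info(name): a dict with "K" (3x3 intrinsics, pixels), "camera_from_world" (4x4, takes a point from world to camera coordinates). Camera axes: x right, y up, looking along -z (the intrinsics and any distortion apply to the point x, -y, -z); pixel columns grow to the right and rows downward; lengths in mm; the calibration is good to about 2 mm. The wrist camera is an equidistant fisheye: a pixel r from the principal point sees the ray r / f radians off the axis. A picture is of the moment at which its call begins: read the wrist's pose just before it. camera_info takes no time and is no camera call; for the wrist camera it gives the pose at the moment of the call.
- job.finish_job(): hands the job in, once; it reports no verdict.
Trained networks look in the newest picture that a camera, given by its name, has taken for a name from the list of things; names that differ only in an ending like _2 or _b are one class to them, and where a whole thing is asked for, a point or a joint stands for the part that bears it (a point fixed in the world has none). Each returns a list of dicts, best first, with "p" (0 to 1); they miss things now and then, are a little off and sometimes report something else, mostly with a low value. They report only what shows in the picture. A call takes as long as a camera call.
- models.search_frame(camera, query): "box" ([left, top, right, bottom] in pixels, round what is visible of it).
- models.trace(camera, query): "mask" (400x640 bool, what is visible of it) and "box" ([left, top, right, bottom] in pixels, round what is visible of it).
- models.spot_point(camera, query): "point" ([column, row] in pixels: a listed point, or the origin of a listed thing).
The state is a dict: "t": time; "joint_pos": joint angles; "joint_velocities": joint speeds; "joint_torque": joint torques, N m; "eef_pos": TCP position; "tcp_rot": TCP orientation; "force": force on the tool from outside, world axes, zero at the start; "torque": the same for the moment, N m; "grip_width": finger opening in mm.
Only numpy, scipy, OpenCV 4.12 (cv2) and the standard library are available. Lean on these libraries where they do the work, as an engineer would, in place of code of your own. Each camera call takes 0.05 s, during which the arm holds its last target. There are 200 camera calls.

## Task

Load the small kiln for a bisque firing: on its hearth stands the terracotta bowl; nest the plain pot inside the bowl, then the slim handleless cup inside the pot, each standing upright on the floor of the one before, and set the steel hat over the stack so that its rim sits flat on the kiln all round. Last, turn the control knob on the sloping console until its pointer lines up with the one long mark, and let go. The ware is unfired and brittle, so set everything down gently, do not drop it, and leave the other things on the table where they are.

Things in the scene. Friction and masses are not known exactly. Their poses are not given: they have to be found in the camera images.
- kiln: Fixed grey kiln. Chassis 220 mm deep (x) by 410 wide (y -200 to +210), flat top 50 mm above the table. Origin: on the table under the chassis; at yaw 0 x points away from the robot, y left, z up. On its left a round white hearth slab, 136 mm across, 8 mm high, centred 105 mm to +y; the bowl stands on it, the hat's rim goes on the steel top around it.
- console: Console on the kiln's right, 130 mm wide, fixed to it; its aluminium control panel slopes. Origin: middle of the panel's face, on the knob's axis, at kiln x 0, y -125, z 111 mm. z: out of the panel, leaning 25 degrees from vertical towards kiln -x (to the robot); x: up the slope; y: to the left. Panel 170 by 130 mm; its highest edge is 147 mm above the table.
- seat (a point): Centre of the hearth at the level of the steel top (50 mm above the table), the place for the hat's origin; axes as the kiln's.
- knob (a joint): Angle of the black control knob, rad; 0 = off (pointer at the dot, lower left), grows clockwise seen facing the panel, up to 4.71. The long mark, just right of the dial's top, is at 2.83. Starts 0.7 to 1.45 rad short of it, stays where left, takes about 0.08 N m to turn. The pointer lies 2.356 - value rad anticlockwise from up-slope.
- knob_grip (a point): Point to grip: on the knob's axis, 31 mm out from the panel; its z is the axis, out of the panel; it turns with the knob. Knob: round skirt 60 mm across, up to 10 mm out from the panel, and on it a grip bar 15 mm wide, 56 mm long, from 10 to 40 mm out; a pointed nose and a white line on top mark the pointer end.
- pointer (a point): Tip of the pointer on top of the grip bar, 33 mm from the knob's axis and 40 mm out from the panel.
- long_mark (a point): Middle of the one long black mark on the panel (21 mm long, 5 mm wide; the other scale marks are 6 mm long), 45 mm from the knob's axis; its x is up the slope, y to the left along the panel, z out of the panel.
- bowl: Terracotta bowl, 124 mm across the rim, 52 mm high, inner floor 7 mm above its underside and about 74 mm across, already on the hearth. Origin: centre of its underside, z up. 0.3 kg.
- pot: Plain terracotta pot without handle, 68 mm across its upright collar (the top 20 mm), 64 mm high, foot 54 mm across, wall 5 mm, inner floor 6 mm above its underside, mouth 58 mm. Origin: centre of its underside, z up. 0.18 kg. In the bowl its rim stands 19 mm above the bowl's rim.
- cup: Slim terracotta cup without handle, 46 mm across its upright top 24 mm, 74 mm high, foot 36 mm across, wall 4 mm. Origin: centre of its underside, z up. 0.11 kg. In the pot its rim stands 16 mm above the pot's rim.
- hat: Kiln hat: round steel bell, open below, 192 mm across and 124 mm high outside, bore 156 mm across and 102 mm deep, with a wooden carrying bar on posts over its top. Origin: centre of its bottom rim, z up. 0.75 kg. Starts on the table, to the robot's left.
- hat_bar (a point): Middle of the carrying bar, 159 mm above the hat's rim; the bar is 120 mm long along this point's x, 22 mm wide and 22 mm high, with 24 mm of free space below it.
- mug: Bystander: terracotta mug with a handle, 72 mm across, 85 mm high. Origin: centre of its underside.
- jar1: Bystander: blue paint jar, 48 mm across, 70 mm high. Origin: centre of its underside.
- jar2: Bystander: green paint jar, 48 mm across, 70 mm high. Origin: centre of its underside.
- jar3: Bystander: white jar, 72 mm across, 90 mm high. Origin: centre of its underside.
- brush: Bystander: wooden paint brush, 180 mm long along its x, lying in front of the kiln. Origin: under its middle.

How it is judged (in metres and radians):
On the way, in this order (a step that is already met when the one before it is completed fails the run):
1. the pot stands in the bowl on the hearth (z of pot in the frame of bowl between 0.003 and 0.01 m and horizontal distance between pot and bowl below 0.014 m and angle between pot's own z axis and vertical below 0.1 rad and contact force between the fingers and pot below 0.1 N), for 0.2 s.
2. the cup stands in the pot (z of cup in the frame of pot between 0.002 and 0.009 m and horizontal distance between cup and pot below 0.012 m and angle between cup's own z axis and vertical below 0.1 rad and contact force between the fingers and cup below 0.1 N), for 0.2 s.
3. the hat sits flat on the kiln over the stack (z of hat in the frame of seat below 0.004 m and horizontal distance between hat and seat below 0.014 m and angle between hat's own z axis and vertical below 0.04 rad and contact force between the fingers and hat below 0.1 N), for 0.2 s.
4. the knob's pointer is at the long mark (value of joint knob between 2.707 and 2.947 rad), for 0.2 s.
At the end, for the whole second after the job is handed in: Bowl upright on the hearth (within 20 mm of its middle), pot upright on the bowl's floor, cup upright on the pot's floor, the hat's rim flat on the kiln top all round (4 mm), the knob's pointer within 0.12 rad (7 degrees) of the long mark, all released and at rest (all of step 4 and velocity of joint knob between -0.02 and 0.02 rad/s and z of hat in the frame of seat below 0.004 m and horizontal distance between hat and seat below 0.014 m and angle between hat's own z axis and vertical below 0.04 rad and z of pot in the frame of bowl below 0.01 m and horizontal distance between pot and bowl below 0.014 m and angle between each of pot, cup, bowl's own z axis and vertical below 0.1 rad and z of cup in the frame of pot below 0.009 m and horizontal distance between cup and pot below 0.012 m and horizontal distance between bowl and seat below 0.02 m and linear speed of each of hat, cup, pot below 0.02 m/s and z of bowl in the frame of seat between 0.004 and 0.012 m); the robot touches nothing.
It fails at once if the pot, the cup or the hat is dropped (falls free by more than about 10 mm) ((linear speed of pot above 0.45 m/s and contact force between the fingers and pot below 0.1 N) or (linear speed of cup above 0.45 m/s and contact force between the fingers and cup below 0.1 N) or (linear speed of hat above 0.45 m/s and contact force between the fingers and hat below 0.1 N)).
It fails at once if the ware is banged together (contact over 60 N) (contact force between pot and bowl above 60 N or contact force between bowl and kiln above 60 N or contact force between cup and pot above 60 N).
It fails at once if the hat is banged on the kiln (80 N) or on the ware (60 N) (contact force between hat and kiln above 80 N or contact force between hat and cup above 60 N or contact force between hat and bowl above 60 N).
It fails at once if a bystander is moved by more than 30 mm (distance of any of mug, jar1, jar2, jar3, brush from where it was at the start of the episode above 0.03 m).
It also fails if it takes over 72 s, if anything falls off the work surface, if the arm or the gripper's body presses on something with over 40 N, if the wrist force passes 120 N, or if a joint passes its speed limit or range.

## Working session

There is one attempt and no reset: what is moved stays moved. The work goes in short steps, Python scripts to look and compute and a shell command to move; the robot and the scene stay as the last step left them, time stands still between calls to the robot, and variables do not carry over. Pictures are saved under pics/ and viewed, about 8 in all and at most 12, crops included, and the job is handed in when it is done.

```bash
ls; mkdir -p pics
cat > h.py <<'E'
import numpy as np, cv2
from cell import status, cams, job, models, ctrl
from scipy.spatial.transform import Rotation as R
def cap(n):
    info=cams.camera_info(n); im,d=cams.capture(n); return im,d,info
def pts(d,info,uv):
    K=np.array(info["K"]);T=np.linalg.inv(np.array(info["camera_from_world"]))
    uv=np.asarray(uv,float).reshape(-1,2); z=d[uv[:,1].astype(int),uv[:,0].astype(int)]
    x=(uv[:,0]-K[0,2])/K[0,0]*z; y=(uv[:,1]-K[1,2])/K[1,1]*z
    return (np.c_[x,-y,-z,np.ones(len(z))]@T.T)[:,:3], z>0
def save(n,im): cv2.imwrite("pics/"+n+".png",im[:,:,::-1])
def maskpts(d,info,m):
    v,u=np.nonzero(m); p,ok=pts(d,info,np.c_[u,v]); return p[ok]
def circ(p):
    A=np.c_[2*p[:,:2],np.ones(len(p))]; s=np.linalg.lstsq(A,(p[:,:2]**2).sum(1),rcond=None)[0]
    return s[:2],np.sqrt(s[2]+s[:2]@s[:2])
E
python3 - <<'E'
from h import *
ims=[]
for n in("top","scene"):
    im,d,i=cap(n); save(n,im); print(n,np.round(i["K"],1).tolist(),np.round(np.linalg.inv(i["camera_from_world"]),2).tolist())
    for q in("kiln","console","bowl","pot","cup","hat","mug","jar1","jar3","brush","knob"):
        r=models.trace(n,q)
        for x in r[:2]:
            if x["p"]<.3: continue
            p=maskpts(d,i,x["mask"]); 
            if len(p)==0: continue
            zt=np.percentile(p[:,2],97); t=p[p[:,2]>zt-8]; c,rad=circ(t)
            print(q,round(x["p"],2),np.round(x["box"]).tolist(),"med",np.median(p,0).round(),"ztop",zt.round(1),"circ",c.round(1),rad.round(1))
print(status.get_obs())
E
```

```text
pics
top [[398.4, 0.0, 320.7], [0.0, 398.4, 197.3], [0.0, 0.0, 1.0]] [[-0.04, 0.97, -0.23, 307.08], [-1.0, -0.04, 0.01, -0.94], [0.0, 0.23, 0.97, 1075.16], [0.0, 0.0, 0.0, 1.0]]
kiln 0.95 [235.0, 114.0, 413.0, 209.0] med [626. -38.  51.] ztop 143.2 circ [ 673.9 -137.7] 49.3
console 0.7 [342.0, 121.0, 396.0, 186.0] med [ 641. -132.  117.] ztop 146.9 circ [ 674.8 -137.9] 51.1
bowl 0.86 [256.0, 130.0, 300.0, 174.0] med [676. 100.  77.] ztop 111.2 circ [664.2  97.3] 57.7
bowl 0.31 [356.0, 141.0, 379.0, 167.0] med [ 635. -133.  126.] ztop 155.1 circ [ 634.7 -121.7] 10.6
pot 0.83 [445.0, 215.0, 479.0, 243.0] med [ 460. -384.   38.] ztop 65.6 circ [ 457.  -372.7] 31.2
cup 0.62 [390.0, 250.0, 410.0, 269.0] med [ 377. -212.   47.] ztop 75.6 circ [ 375.5 -205.5] 20.8
hat 0.68 [118.0, 202.0, 215.0, 282.0] med [432. 356. 124.] ztop 170.0 circ [439.8 373.6] 34.6
mug 0.71 [431.0, 168.0, 474.0, 202.0] med [ 579. -375.   47.] ztop 86.0 circ [ 572.7 -374.4] 33.2
jar1 0.77 [252.0, 269.0, 274.0, 291.0] med [344. 141.  68.] ztop 72.7 circ [344.6 145.6] 15.1
jar1 0.55 [165.0, 136.0, 201.0, 169.0] med [68
[... 2040 characters left out ...]
-125.9] 12.8
{'t': 1.2, 'joint_pos': array([-1.26409132e+00,  2.20384837e-01,  1.52649267e+00,  9.20012991e-06,
        1.39470238e+00, -1.26122049e-01]), 'joint_velocities': array([ 0.00137578,  0.00078983, -0.00073452,  0.00132187, -0.00114157,
       -0.00189992]), 'joint_torque': array([ 9.74658833e-04, -4.96848643e+01, -3.89732695e+01, -2.96106718e-04,
        8.47948741e-04, -6.77079512e-06]), 'eef_pos': array([ 262.13510389, -567.36786259,  231.3129277 ]), 'tcp_rot': array([ 8.42448030e-01, -5.38777613e-01,  7.80182307e-06,  6.09231411e-07]), 'force': array([-1.02871105,  0.31593011, -0.13193771]), 'torque': array([0.0123399 , 0.01392181, 0.06298903]), 'grip_width': 84.91991414934074}
```

View pics/top.png

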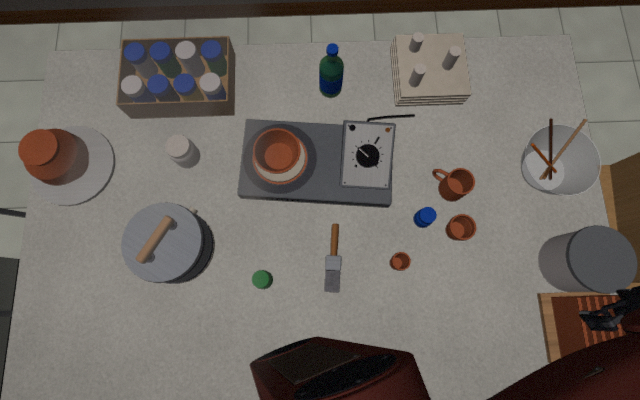

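View pics/scene.png

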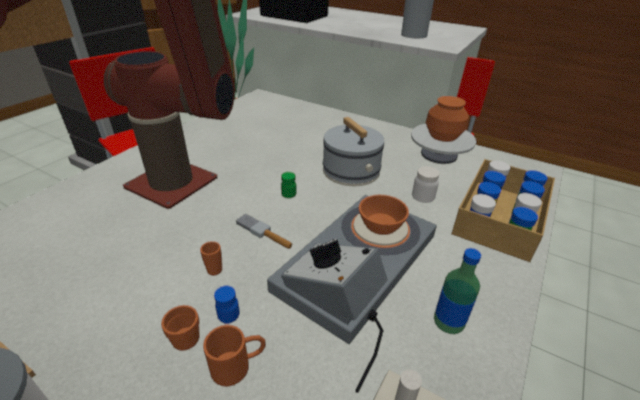

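Run:
```python
from h import *
# ring fits of rims for pot, cup, bowl; bar axis for hat; mean over cameras
for n in("top","scene"):
    im,d,i=cap(n)
    m=models.trace(n,"hat")[0]["mask"]; p=maskpts(d,i,m); b=p[p[:,2]>152]
    c=b[:,:2].mean(0); w,v=np.linalg.eigh(np.cov((b[:,:2]-c).T)); ax=v[:,1]; pr=(b[:,:2]-c)@ax
    print(n,"bar",c.round(1),"mid",(c+ax*(pr.max()+pr.min())/2).round(1),"yaw",np.degrees(np.arctan2(ax[1],ax[0])).round(1),"len",np.ptp(pr).round(0),len(b))
    s=p[(p[:,2]>20)&(p[:,2]<120)]; 
    t=p[(p[:,2]>118)&(p[:,2]<128)]; 
    from scipy.optimize import least_squares
    r=least_squares(lambda x:np.hypot(*(s[:,:2]-x).T)-96,c,loss="soft_l1",f_scale=3); print(" body",r.x.round(1),np.abs(r.fun).mean().round(1))
    h=models.spot_point(n,"hat_bar"); 
    for x in h[:1]: print(" hat_bar",x["p"],pts(d,i,[x["point"]])[0].round(1))
    # panel front/top edge line -> kiln yaw : chassis top pixels
    m=models.trace(n,"kiln")[0]["mask"]; p=maskpts(d,i,m); k=p[(abs(p[:,2]-50)<5)]
    rect=cv2.minAreaRect(k[:,:2].astype(np.float32)); print(" kilntop",np.round(rect[0],1),np.round(rect[1],1),round(rect[2],2))
    for q in("knob_grip","pointer","long_mark","seat","bowl"):
        for x in models.spot_point(n,q)[:1]: print(" ",q,round(x["p"],2),np.round(x["point"],1),pts(d,i,[x["point"]])[0].round(1))
    u,v=np.meshgrid(np.arange(640),np.arange(400)); P,ok=pts(d,i,np.c_[u.ravel(),v.ravel()])
    f=ok&(np.abs(P[:,2])<15)&(P[:,0]>300)&(P[:,0]<600)&(abs(P[:,1])<400); print(" table z",np.median(P[f,2]).round(2))
```

```text
top bar [438.1 371.9] mid [438.5 371.6] yaw 147.2 len 120.0 598
 body [440.4 374.4] 1.8
 hat_bar 0.9 [[442.  371.8 169.8]]
 kilntop [654.1  -4.1] [409.6 220.6] 84.22
  knob_grip 0.88 [368.7 155.3] [[ 628.9 -133.   148.7]]
  pointer 0.64 [355.5 148.9] [[ 658.2 -105.   117.4]]
  long_mark 0.82 [374.1 143.7] [[ 667.7 -152.1  124.8]]
  seat 0.74 [279.6 157.3] [[660.8  93.1  65.7]]
  bowl 0.75 [277.9 160.2] [[654.1  98.2  61.8]]
 table z -0.0
scene bar [449.3 363.2] mid [440.6 368.4] yaw 148.9 len 124.0 217
 body [442.7 374.7] 1.6
 hat_bar 0.86 [[447.8 359.4 165. ]]
 kilntop [657.3  -5.6] [410.6 220.4] 84.12
  knob_grip 0.88 [321.7 246.2] [[ 629.6 -136.   147.5]]
  pointer 0.76 [336.3 235.8] [[588.5   7.7  48.7]]
  long_mark 0.78 [337.9 266.2] [[ 675.1 -148.5  126.3]]
  seat 0.67 [378.8 228.9] [[682.7  42.   89.5]]
  bowl 0.67 [381.5 222.7] [[668.6  97.1  64. ]]
 table z -0.13
```

The top view shows the bowl at px (279,157), pot (461,229), cup (400,261), blue jar (427,217) close to the pot, mug (458,185), hat (160,242) and knob (368,155). The scene view agrees with this. The two cameras differ by about 4 mm, so I use their mean. The kiln yaw is about -5.85°.

```bash
python3 - <<'E'
from h import *
im,d,i=cap("top"); print(pts(d,i,[[427,214],[425,218],[430,216],[440,172],[436,174]])[0].round())
E
python3 -m handwheel '0 0 0 0.04;0 0 0 0.08;0 0 0 0.12;0 0 0 0.138;0 0 0 0.138;0 0 0 0.138' -1
```

```text
[[ 492. -283.   72.]
 [ 482. -277.   70.]
 [ 487. -291.   68.]
 [ 603. -329.   70.]
 [ 612. -333.   23.]]
t: 2.65
eef_pos: [262.1, -567.4, 231.3]
tcp_rot: [0.708, -0.707, 0.0, 0.0]
force: [-0.2, -0.1, 0.2]
grip_width: 85.1
```

```bash
python3 -m handwheel '-.25 -.25 0 0;-.5 -.5 0 0;-.804 -.82 0 0;-.804 -.82 0 0;-.804 -.82 0 0;-.804 -.82 0 0'
python3 -m handwheel '-.25 -.25 0 0;-.5 -.5 .2 0;-.804 -.82 .4 0;-.804 -.82 .6 0;-.804 -.82 .6 0;-.804 -.82 .6 0;-.804 -.82 .6 0'
python3 - <<'E'
from h import *
im,d,i=cap("wrist"); save("w1",im); print(np.round(i["K"],1).tolist(), np.round(np.linalg.inv(i["camera_from_world"]),3).tolist())
E
```

```text
t: 3.15
eef_pos: [361.0, -470.8, 231.5]
tcp_rot: [0.708, -0.706, 0.0, 0.0]
force: [-0.5, -0.1, -0.3]
grip_width: 85.5
t: 3.73
eef_pos: [458.4, -376.3, 159.8]
tcp_rot: [-0.707, 0.708, -0.0, -0.0]
force: [0.6, 1.0, 0.5]
grip_width: 85.4
[[309.7, 0.0, 318.8], [0.0, 309.7, 206.5], [0.0, 0.0, 1.0]] [[-0.001, 0.958, 0.287, 531.611], [-1.0, -0.001, 0.001, -376.09], [0.001, -0.287, 0.958, 301.741], [0.0, 0.0, 0.0, 1.0]]
```

View pics/w1.png

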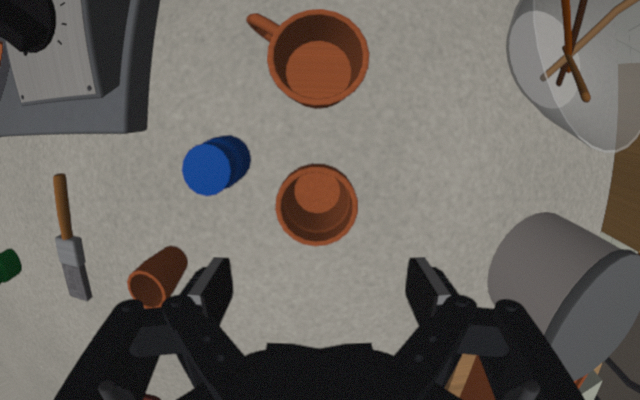

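The wrist view shows the pot rim centred at px (317,205), with the fingers clear of the jar (215,165) and the mug. I'll measure the rim with the fisheye model.

```bash
cat >> h.py <<'E'
def wpts(d,info,uv):
    K=np.array(info["K"]);T=np.linalg.inv(np.array(info["camera_from_world"]))
    uv=np.asarray(uv,float).reshape(-1,2); z=d[uv[:,1].astype(int),uv[:,0].astype(int)]
    a=(uv-K[:2,2])/K[0,0]; th=np.linalg.norm(a,axis=1)+1e-9; s=(np.tan(th)/th*z)[:,None]*a
    return (np.c_[s[:,0],-s[:,1],-z,np.ones(len(z))]@T.T)[:,:3], z>0
def wrim(q,zr):
    """rim circle of q at height zr from the wrist camera"""
    im,d,i=cap("wrist"); r=models.trace("wrist",q)
    for x in r[:2]:
        v,u=np.nonzero(x["mask"]); p,ok=wpts(d,i,np.c_[u,v]); p=p[ok]; t=p[abs(p[:,2]-zr)<5]
        if len(t)<8: print(q,"few",x["p"]);continue
        c,rad=circ(t); print(q,round(x["p"],2),np.round(x["box"]).tolist(),"rim",c.round(1),rad.round(1),"z",t[:,2].mean().round(1),len(t))
    return im,d,i
E
python3 - <<'E'
from h import *
wrim("pot",64); wrim("cup",74)
E
```

```text
cup 0.81 [129.0, 246.0, 190.0, 306.0] rim [ 378.8 -207.2] 20.6 z 72.3 458
cup 0.38 [0.0, 0.0, 131.0, 106.0] rim [ 617.  -140.2] 60.3 z 75.4 1197
```

```bash
python3 -m handwheel '0 -.008 .25 0;0 -.008 .5 0;0 -.008 .75 0;0 -.008 .9 0;0 -.008 1 0;0 -.008 1 0;0 -.008 1 0;0 -.008 1 0'
```

```text
t: 4.65
eef_pos: [461.0, -375.9, 41.2]
tcp_rot: [-0.707, 0.707, -0.002, -0.0]
force: [0.5, -0.2, 0.0]
grip_width: 85.3
```

```bash
python3 -m handwheel '-.012 .008 .03 0;-.012 .008 .06 0;-.012 .008 .06 0'
python3 -m handwheel '0 0 0 0;0 0 0 0;0 0 0 0;0 0 0 0;0 0 0 0;0 0 0 0;0 0 0 0;0 0 0 0;0 0 0 0;0 0 0 0' 1
python3 - <<'E'
from h import *
o=status.get_obs();print(o["eef_pos"],o["force"],o["grip_width"])
E
```

```text
t: 4.9
eef_pos: [459.1, -373.1, 32.2]
tcp_rot: [-0.707, 0.707, -0.0, -0.0]
force: [-0.4, 0.5, 0.6]
grip_width: 85.0
t: 5.73
eef_pos: [459.7, -373.7, 33.2]
tcp_rot: [-0.707, 0.707, -0.001, 0.0]
force: [0.2, -0.3, 6.2]
grip_width: 66.4
[ 459.73890941 -373.67413704   33.16944056] [ 0.16789216 -0.31516662  6.1987121 ] 66.41964122189587
```

```bash
python3 -m handwheel '0 0 -.04 0;0 0 -.2 0;0 0 -.4 0;0 0 -.6 0;0 0 -.8 0;0 0 -1 0;0 0 -1 0'
python3 -m handwheel '-.2 -.1 -.1 0;-.5 -.22 -.25 0;-.75 -.33 -.375 0;-.98 -.43 -.375 0;-.98 -.43 -.375 0;-.98 -.43 -.375 0'
python3 -m handwheel '-.3 -.13 0 0;-.6 -.26 0 0;-.98 -.43 0 0;-.98 -.43 0 0;-.98 -.43 0 0'
python3 -m handwheel '-.3 -.13 0 0;-.6 -.26 0 0;-.98 -.43 0 0;-.98 -.43 0 0;-.98 -.43 0 0'
python3 -m handwheel '-.3 -.13 0 0;-.6 -.26 0 0;-.98 -.43 0 0;-.98 -.43 0 0;-.98 -.43 0 0;-.98 -.43 0 0;-.98 -.43 0 0'
python3 - <<'E'
from h import *
for n in("top","scene"):
    im,d,i=cap(n); save("a_"+n,im)
    for q in("pot","bowl"):
        for x in models.trace(n,q)[:2]:
            p=maskpts(d,i,x["mask"]); zt=np.percentile(p[:,2],97); c,r=circ(p[p[:,2]>zt-6]); print(n,q,round(x["p"],2),np.round(x["box"]).tolist(),zt.round(1),c.round(1),r.round(1))
o=status.get_obs();print(o["eef_pos"],o["force"],o["grip_width"])
E
```

```text
t: 6.32
eef_pos: [461.2, -375.3, 157.7]
tcp_rot: [-0.707, 0.707, -0.004, -0.0]
force: [2.0, -0.4, -0.6]
grip_width: 66.8
t: 6.82
eef_pos: [510.8, -253.8, 196.0]
tcp_rot: [0.708, -0.706, -0.001, 0.0]
force: [-0.5, -1.6, -0.5]
grip_width: 66.9
t: 7.23
eef_pos: [562.4, -136.1, 195.6]
tcp_rot: [0.708, -0.706, -0.001, 0.0]
force: [-0.6, 0.0, -1.3]
grip_width: 66.7
t: 7.65
eef_pos: [614.2, -19.7, 195.9]
tcp_rot: [0.708, -0.707, -0.001, 0.001]
force: [-0.5, -0.1, -0.9]
grip_width: 66.7
t: 8.23
eef_pos: [665.3, 94.3, 196.5]
tcp_rot: [-0.706, 0.708, 0.0, -0.001]
force: [-0.9, -0.0, -1.6]
grip_width: 66.8
top pot 0.18 [338.0, 121.0, 395.0, 189.0] 147.0 [ 675.7 -138.8] 51.1
top bowl 0.7 [296.0, 140.0, 300.0, 162.0] 111.9 [665.5  84.8] 45.7
scene pot 0.91 [370.0, 161.0, 400.0, 199.0] 227.8 [666.1  93.1] 31.5
scene pot 0.54 [281.0, 172.0, 295.0, 198.0] 71.1 [349.3 142.4] 15.3
scene bowl 0.8 [358.0, 194.0, 409.0, 235.0] 110.3 [668.3  95.3] 57.9
scene bowl 0.63 [309.0, 234.0, 343.0, 269.0] 153.1 [ 639.1 -121.8] 10.6
[665.74742849  96.08700197 197.33493678] [ 0.03153143 -0.9633718  -1.81019341] 66.795724397231
```

```bash
python3 -m handwheel '-.008 -.008 .15 0;-.008 -.008 .35 0;-.008 -.008 .55 0;-.008 -.008 .65 0;-.008 -.008 .72 0;-.008 -.008 .76 0;-.008 -.008 .78 0;-.008 -.008 .79 0;-.008 -.008 .79 0;-.008 -.008 .79 0'
python3 - <<'E'
from h import *
o=status.get_obs();print(o["eef_pos"],o["force"],o["grip_width"])
E
```

```text
t: 9.37
eef_pos: [667.6, 98.1, 103.6]
tcp_rot: [-0.707, 0.707, -0.001, 0.001]
force: [-0.4, 0.6, -1.2]
grip_width: 66.9
[667.59097096  98.14546109 103.59990086] [-0.40709144  0.62256999 -1.17570553] 66.85084542258092
```

```bash
python3 -m handwheel '0 0 .01 0;0 0 .02 0;0 0 .03 0;0 0 .03 0'
python3 -m handwheel '0 0 .006 0;0 0 .012 0;0 0 .012 0'
```

```text
t: 9.7
eef_pos: [666.6, 98.1, 98.5]
tcp_rot: [-0.707, 0.707, 0.0, -0.0]
force: [-1.0, -0.7, -1.8]
grip_width: 66.9
t: 9.95
eef_pos: [666.9, 98.2, 98.3]
tcp_rot: [-0.707, 0.707, -0.0, 0.0]
force: [-3.2, -0.4, 3.9]
grip_width: 66.7
```

```bash
python3 -m handwheel '0 0 0 0;0 0 0 0;0 0 0 0;0 0 0 0' -0.79
python3 -m handwheel '0 0 -.02 0;0 0 -.06 0;0 0 -.15 0;0 0 -.3 0;0 0 -.5 0;0 0 -.75 0;0 0 -1 0;0 0 -1 0;0 0 -1 0'
python3 - <<'E'
from h import *
for n in("top","scene"):
    im,d,i=cap(n); save("b_"+n,im)
    for q in("pot","bowl","cup"):
        for x in models.trace(n,q)[:1]:
            p=maskpts(d,i,x["mask"]); zt=np.percentile(p[:,2],97); c,r=circ(p[p[:,2]>zt-6]); print(n,q,round(x["p"],2),np.round(x["box"]).tolist(),zt.round(1),c.round(1),r.round(1))
im,_,_=wrim("pot",129); wrim("bowl",110); save("b_w",im)
E
```

```text
t: 10.28
eef_pos: [666.8, 98.1, 97.1]
tcp_rot: [-0.707, 0.707, 0.0, -0.0]
force: [-0.4, 1.0, 0.0]
grip_width: 76.6
t: 11.03
eef_pos: [668.8, 98.2, 221.9]
tcp_rot: [-0.707, 0.707, -0.002, 0.003]
force: [-0.7, 0.5, -0.7]
grip_width: 76.7
top bowl 0.58 [294.0, 137.0, 302.0, 165.0] 111.8 [664.   97.4] 57.2
scene pot 0.66 [368.0, 194.0, 397.0, 225.0] 129.2 [667.9  96.7] 31.4
scene bowl 0.73 [213.0, 284.0, 242.0, 325.0] 71.1 [ 494.  -286.7] 15.7
scene cup 0.79 [200.0, 239.0, 223.0, 275.0] 74.1 [ 379.3 -206.9] 20.6
bowl 0.94 [248.0, 129.0, 390.0, 269.0] rim [667.7  97.5] 57.6 z 108.6 3318
bowl 0.69 [518.0, 207.0, 569.0, 272.0] rim [ 644.1 -132.8] 25.7 z 111.5 272
```

View pics/b_w.png

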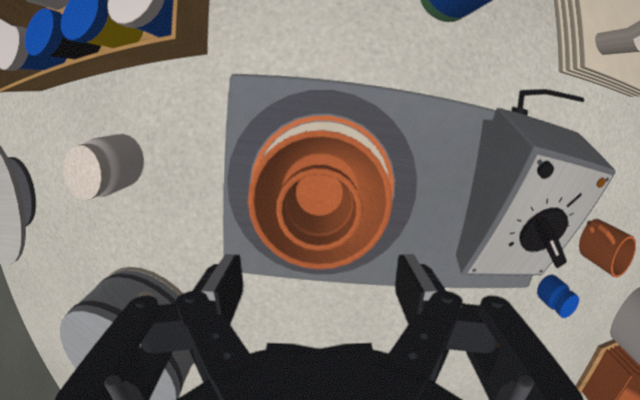

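The wrist view shows the pot nested upright in the bowl, concentric at about px (318,205). Its rim is at z 129, as expected. Next is the cup.

```bash
python3 -m handwheel '.3 .28 0 0;.6 .55 0 0;.846 .802 0 0;.846 .802 0 0;.846 .802 0 0'
python3 -m handwheel '.3 .28 0 0;.6 .55 0 0;.846 .802 0 0;.846 .802 0 0;.846 .802 0 0'
python3 -m handwheel '.3 .28 0 0;.6 .55 0 0;.846 .802 .3 0;.846 .802 .6 0;.846 .802 .8 0;.846 .802 .8 0;.846 .802 .8 0;.846 .802 .8 0'
python3 - <<'E'
from h import *
wrim("cup",74)
o=status.get_obs();print(o["eef_pos"],o["force"],o["grip_width"])
E
```

```text
t: 12.05
eef_pos: [568.4, -5.7, 217.3]
tcp_rot: [-0.706, 0.708, 0.0, -0.001]
force: [-0.6, -0.2, 0.1]
grip_width: 76.2
t: 12.47
eef_pos: [473.1, -106.6, 217.7]
tcp_rot: [-0.706, 0.708, -0.0, -0.0]
force: [0.4, 0.3, 0.0]
grip_width: 76.2
t: 13.13
eef_pos: [379.8, -206.4, 123.1]
tcp_rot: [0.707, -0.707, 0.001, -0.0]
force: [0.8, -0.4, 0.1]
grip_width: 76.4
cup 0.85 [285.0, 186.0, 352.0, 261.0] rim [ 378.3 -206.3] 20.7 z 72.8 1232
cup few 0.73
[ 380.28872442 -206.85067589  123.94971213] [0.39670653 0.0993847  0.80983764] 76.4760772184271
```

```bash
python3 -m handwheel '0 .017 .2 0;0 .017 .35 0;0 .017 .45 0;0 .017 .51 0;0 .017 .54 0;0 .017 .54 0;0 .017 .54 0;0 .017 .54 0'
python3 - <<'E'
from h import *
o=status.get_obs();print(o["eef_pos"],o["force"],o["grip_width"])
E
```

```text
t: 13.9
eef_pos: [376.7, -206.8, 57.6]
tcp_rot: [-0.707, 0.707, -0.001, 0.0]
force: [-0.1, 0.9, -0.8]
grip_width: 76.5
[ 376.72825256 -206.81765095   57.62790192] [-0.06188754  0.8993962  -0.84514483] 76.45892139290899
```

```bash
python3 -m handwheel '0 -.01 -.008 0;0 -.01 -.008 0;0 -.01 -.008 0;0 -.01 -.008 0;0 -.01 -.008 0;0 -.01 -.008 0;0 -.01 -.008 0;0 -.01 -.008 0;0 -.01 -.008 0;0 -.01 -.008 0' 1
python3 - <<'E'
from h import *
o=status.get_obs();print(o["eef_pos"],o["force"],o["grip_width"])
for n in("scene",):
    im,d,i=cap(n)
    for q in("cup",):
        for x in models.trace(n,q)[:1]:
            p=maskpts(d,i,x["mask"]); zt=np.percentile(p[:,2],97); c,r=circ(p[p[:,2]>zt-6]); print(n,q,round(x["p"],2),np.round(x["box"]).tolist(),zt.round(1),c.round(1),r.round(1))
E
```

```text
t: 14.73
eef_pos: [377.7, -206.7, 58.6]
tcp_rot: [-0.707, 0.707, -0.001, 0.0]
force: [-1.0, 1.0, 6.4]
grip_width: 43.3
[ 377.70449471 -206.73519394   58.55332604] [-1.01798549  1.01394359  6.38220278] 43.292628132894045
scene cup 0.73 [203.0, 239.0, 220.0, 276.0] 74.2 [ 379.5 -207.1] 20.6
```

```bash
python3 -m handwheel '0 0 -.04 0;0 0 -.2 0;0 0 -.4 0;0 0 -.6 0;0 0 -.8 0;0 0 -1 0;0 0 -1 0'
python3 -m handwheel '-.2 -.2 -.1 0;-.5 -.47 -.25 0;-.75 -.7 -.38 0;-.846 -.802 -.38 0;-.846 -.802 -.38 0'
python3 -m handwheel '-.3 -.28 0 0;-.6 -.55 0 0;-.846 -.802 0 0;-.846 -.802 0 0;-.846 -.802 0 0'
python3 -m handwheel '-.25 -.24 0 0;-.5 -.48 0 0;-.75 -.7 0 0;-.846 -.802 0 0;-.846 -.802 0 0;-.846 -.802 0 0;-.846 -.802 0 0'
python3 - <<'E'
from h import *
for n in("top","scene"):
    im,d,i=cap(n); save("c_"+n,im[100:260,220:440].repeat(3,0).repeat(3,1))
    for q in("pot","cup"):
        for x in models.trace(n,q)[:1]:
            p=maskpts(d,i,x["mask"]); zt=np.percentile(p[:,2],97); c,r=circ(p[p[:,2]>zt-6]); print(n,q,round(x["p"],2),np.round(x["box"]).tolist(),zt.round(1),c.round(1),r.round(1))
o=status.get_obs();print(o["eef_pos"],o["force"],o["grip_width"])
E
```

```text
t: 15.42
eef_pos: [379.3, -208.1, 182.7]
tcp_rot: [-0.707, 0.707, -0.004, 0.0]
force: [1.3, -0.2, -0.7]
grip_width: 43.3
t: 15.83
eef_pos: [476.6, -101.7, 224.4]
tcp_rot: [0.708, -0.706, 0.001, -0.002]
force: [-0.9, 0.3, -1.3]
grip_width: 43.1
t: 16.25
eef_pos: [570.7, -0.9, 221.7]
tcp_rot: [0.708, -0.706, -0.001, 0.0]
force: [-0.3, 0.1, -1.3]
grip_width: 43.1
t: 16.83
eef_pos: [664.8, 96.7, 222.1]
tcp_rot: [-0.707, 0.708, 0.001, -0.001]
force: [-0.2, 1.2, -1.6]
grip_width: 43.2
scene pot 0.82 [369.0, 193.0, 400.0, 223.0] 129.2 [668.   96.7] 31.2
scene cup 0.85 [378.0, 156.0, 401.0, 195.0] 238.0 [665.8  95.2] 21.0
[665.69111491  97.26797269 223.41567582] [-0.03772582  0.11359339 -1.59230377] 43.02004678441127
```

View pics/c_scene.png

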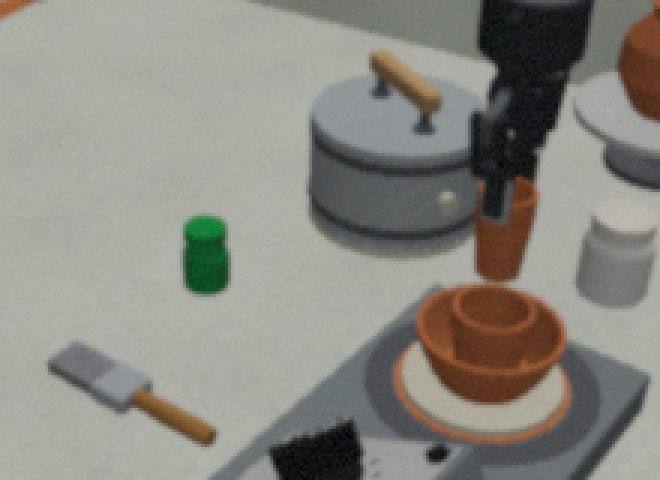

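The cup hangs upright (crop px 505,230), directly over the pot. I'm lowering it.

```bash
python3 -m handwheel '-.008 -.008 .15 0;-.008 -.008 .35 0;-.008 -.008 .5 0;-.008 -.008 .6 0;-.008 -.008 .65 0;-.008 -.008 .68 0;-.008 -.008 .7 0;-.008 -.008 .7 0;-.008 -.008 .7 0;-.008 -.008 .7 0'
python3 - <<'E'
from h import *
o=status.get_obs();print(o["eef_pos"],o["force"],o["grip_width"])
E
```

```text
t: 17.97
eef_pos: [667.6, 99.1, 140.3]
tcp_rot: [-0.707, 0.707, -0.001, 0.001]
force: [-0.8, 0.0, -1.2]
grip_width: 43.3
[667.64279951  99.11195259 140.30219546] [-0.78241896  0.00948162 -1.23876033] 43.345772044753666
```

```bash
python3 -m handwheel '.003 0 .015 0;.005 0 .03 0;.005 0 .04 0;.005 0 .05 0;.005 0 .06 0;.005 0 .07 0;.005 0 .07 0;.005 0 .07 0'
python3 -m handwheel '0 0 .007 0;0 0 .014 0;0 0 .014 0'
```

```text
t: 18.63
eef_pos: [666.8, 98.5, 130.5]
tcp_rot: [-0.707, 0.707, 0.0, -0.0]
force: [0.4, 0.0, -1.1]
grip_width: 43.0
t: 18.88
eef_pos: [667.3, 98.5, 129.6]
tcp_rot: [-0.707, 0.707, -0.0, 0.0]
force: [-0.6, -0.3, 2.6]
grip_width: 43.2
```

```bash
python3 -m handwheel '0 0 0 0;0 0 0 0;0 0 0 0;0 0 0 0;0 0 0 0' -0.41
python3 -m handwheel '0 0 -.02 0;0 0 -.06 0;0 0 -.15 0;0 0 -.3 0;0 0 -.5 0;0 0 -.75 0;0 0 -1 0;0 0 -1 0;0 0 -1 0'
python3 - <<'E'
from h import *
for n in("scene",):
    im,d,i=cap(n); save("d_"+n,im)
    for q in("pot","cup","bowl"):
        for x in models.trace(n,q)[:1]:
            p=maskpts(d,i,x["mask"]); zt=np.percentile(p[:,2],97); c,r=circ(p[p[:,2]>zt-6]); print(n,q,round(x["p"],2),np.round(x["box"]).tolist(),zt.round(1),c.round(1),r.round(1))
im,_,_=wrim("cup",145); save("d_w",im)
im,_,_=wrim("hat",124)
im,d,i=cap("wrist")
x=models.trace("wrist","hat")
if x:
  v,u=np.nonzero(x[0]["mask"]); p,ok=wpts(d,i,np.c_[u,v]); b=p[ok&(p[:,2]>152)]; print("bar",len(b),b.mean(0) if len(b) else 0)
o=status.get_obs();print(o["eef_pos"],o["force"],o["grip_width"])
E
```

```text
t: 19.3
eef_pos: [666.9, 98.4, 128.8]
tcp_rot: [-0.707, 0.707, 0.0, -0.0]
force: [0.3, -0.1, -0.1]
grip_width: 60.3
t: 20.05
eef_pos: [668.8, 98.6, 253.7]
tcp_rot: [-0.707, 0.707, -0.002, 0.003]
force: [0.7, 0.6, -0.8]
grip_width: 60.4
scene pot 0.92 [366.0, 199.0, 398.0, 224.0] 129.3 [667.8  95.5] 30.3
scene cup 0.66 [313.0, 242.0, 342.0, 269.0] 152.5 [ 640.3 -126.9] 11.5
scene bowl 0.97 [357.0, 193.0, 410.0, 234.0] 110.5 [668.4  95.2] 58.0
cup 0.98 [292.0, 169.0, 346.0, 227.0] rim [668.   98.9] 20.7 z 143.9 801
hat 0.65 [69.0, 256.0, 202.0, 400.0] rim [444.7 367.7] 77.2 z 123.3 2728
bar 46 [673.39137967 158.32401669 318.8248573 ]
[666.65154008  98.42404277 248.22166507] [ 0.567706    0.16895869 -0.0007927 ] 60.29452094261324
```

```bash
python3 -m handwheel '-.2 .2 0 -.0375;-.4 .4 0 -.075;-.6 .6 0 -.1125;-.8 .75 0 -.15;-1 .94 0 -.1875;-1 .94 0 -.225;-1 .94 0 -.2625;-1 .94 0 -.3;-1 .94 0 -.3375;-1 .94 0 -.375;-1 .94 0 -.4125;-1 .94 0 -.45' -1
python3 -m handwheel '0 0 0 -.03;0 0 0 -.05;0 0 0 -.05;0 0 0 -.05'
python3 -m handwheel '-.2 -.2 0 -.0375;-.4 -.4 0 -.075;-.6 -.6 0 -.1125;-.8 -.8 0 -.15;-.94 -1 0 -.1875;-.94 -1 0 -.225;-.94 -1 0 -.2625;-.94 -1 0 -.3;-.94 -1 0 -.322;-.94 -1 0 -.322;-.94 -1 0 -.322;-.94 -1 0 -.322'
python3 - <<'E'
from h import *
o=status.get_obs();print(o["eef_pos"],o["tcp_rot"],o["joint_pos"])
im,d,i=cap("wrist"); save("e_w",im)
for x in models.spot_point("wrist","hat_bar")[:1]: print(x, wpts(d,i,[x["point"]])[0])
x=models.trace("wrist","hat")[0]; v,u=np.nonzero(x["mask"]); p,ok=wpts(d,i,np.c_[u,v]); p=p[ok]; b=p[(p[:,2]>162)&(p[:,2]<178)]
c=np.median(b,0)[:2]; b=b[np.hypot(*(b[:,:2]-c).T)<80]; 
r=cv2.minAreaRect(b[:,:2].astype(np.float32)); print("bar",r,b[:,2].max(),b[:,:2].mean(0))
Rm=R.from_quat(o["tcp_rot"]).as_matrix()
t=np.array([*r[0],140.])-o["eef_pos"]; print("tool shift frac",(Rm.T@t/120).round(3), "yaw x",np.degrees(np.arctan2(Rm[1,0],Rm[0,0])))
E
```

```text
t: 21.55
eef_pos: [554.1, 218.6, 248.8]
tcp_rot: [0.997, -0.076, -0.0, 0.0]
force: [-0.4, -0.1, 0.3]
grip_width: 85.6
t: 21.88
eef_pos: [554.2, 218.5, 248.9]
tcp_rot: [1.0, -0.001, -0.0, -0.0]
force: [-0.2, -1.0, 0.1]
grip_width: 85.2
t: 22.88
eef_pos: [441.5, 338.6, 249.0]
tcp_rot: [0.876, 0.483, 0.0, 0.0]
force: [0.5, -0.4, -0.0]
grip_width: 85.2
[441.51957294 338.55327899 248.95108437] [8.75740805e-01 4.82781567e-01 2.04554274e-06 5.00790327e-06] [ 5.12422465e-01  4.51020371e-02  1.68652288e+00 -1.01820021e-05
  1.40996373e+00 -4.95232278e-01]
{'point': [353.7, 187.9], 'p': 0.84} [[437.83676324 371.74940127 169.21078015]]
bar ((441.979248046875, 374.6726379394531), (22.827285766601562, 118.72824096679688), 57.07984924316406) 171.36710959605796 [438.53427581 376.11667564]
tool shift frac [ 0.257 -0.157  0.908] yaw x 57.734457376626224
```

View pics/e_w.png

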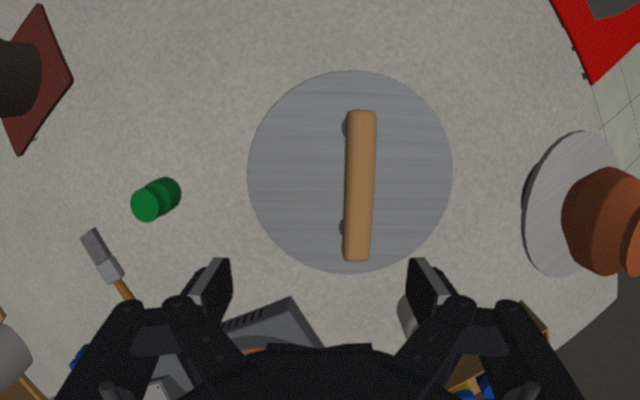

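The wrist view shows the bar at px (360,185), parallel to the pads. I'll shift over it and go down.

```bash
python3 -m handwheel '.1 -.06 0 0;.253 -.157 .1 0;.253 -.157 .3 0;.253 -.157 .5 0;.253 -.157 .7 0;.253 -.157 .82 0;.253 -.157 .89 0;.253 -.157 .908 0;.253 -.157 .908 0;.253 -.157 .908 0'
python3 -m handwheel '0 0 0 0;0 0 0 0;0 0 0 0;0 0 0 0;0 0 0 0;0 0 0 0;0 0 0 0;0 0 0 0;0 0 0 0;0 0 0 0;0 0 0 0;0 0 0 0' 1
python3 - <<'E'
from h import *
o=status.get_obs();print(o["eef_pos"],o["force"],o["torque"],o["grip_width"])
E
```

```text
t: 23.87
eef_pos: [442.4, 375.1, 141.2]
tcp_rot: [0.875, 0.484, 0.001, -0.0]
force: [-0.4, -0.6, -0.0]
grip_width: 85.4
t: 24.87
eef_pos: [442.0, 374.6, 140.5]
tcp_rot: [0.875, 0.484, 0.0, -0.0]
force: [-0.4, -0.1, 6.1]
grip_width: 20.9
[441.97820971 374.56524487 140.4955141 ] [-0.38252535 -0.07329225  6.06674831] [ 0.02366465 -0.0258642   0.10944272] 20.891055718234803
```

```bash
python3 -m handwheel '0 0 -.03 0;0 0 -.1 0;0 0 -.25 0;0 0 -.4 0;0 0 -.6 0;0 0 -.8 0;0 0 -1 0;0 0 -1 0;0 0 -1 0'
python3 -m handwheel '0 0 -.15 0;0 0 -.3 0;0 0 -.42 0;0 0 -.42 0;0 0 -.42 0'
python3 -m handwheel '-.03 .1 0 0;-.1 .28 0 0;-.17 .5 0 0;-.25 .72 0 0;-.322 .94 0 0;-.322 .94 0 0'
python3 -m handwheel '-.08 .22 0 0;-.16 .46 0 0;-.24 .7 0 0;-.322 .94 0 0;-.322 .94 0 0'
python3 -m handwheel '-.08 .22 0 0;-.16 .46 0 0;-.24 .7 0 0;-.3 .88 0 0;-.322 .94 0 0;-.322 .94 0 0;-.322 .94 0 0;-.322 .94 0 0;-.322 .94 0 0'
python3 - <<'E'
from h import *
for n in("scene","top"):
    im,d,i=cap(n); save("f_"+n,im)
    m=models.trace(n,"hat")[0]; p=maskpts(d,i,m["mask"]); t=p[(p[:,2]>300)&(p[:,2]<340)];print(n,m["p"],np.percentile(p[:,2],[1,50,99]).round(1))
    s=p[(p[:,2]>185)&(p[:,2]<285)]
    from scipy.optimize import least_squares
    r=least_squares(lambda x:np.hypot(*(s[:,:2]-x).T)-96,[666,96],loss="soft_l1",f_scale=3); print(" body",len(s),r.x.round(1),np.abs(r.fun).mean().round(1))
o=status.get_obs();print(o["eef_pos"],o["force"],o["torque"],o["grip_width"])
E
```

```text
t: 25.62
eef_pos: [441.8, 374.4, 260.0]
tcp_rot: [0.875, 0.484, 0.0, -0.0]
force: [-0.5, -0.2, -8.7]
grip_width: 21.1
t: 26.03
eef_pos: [441.1, 374.0, 308.1]
tcp_rot: [0.875, 0.484, -0.001, 0.0]
force: [-0.3, 0.1, -8.9]
grip_width: 21.3
t: 26.53
eef_pos: [519.1, 276.3, 306.9]
tcp_rot: [0.876, 0.482, -0.002, 0.002]
force: [-1.4, 0.6, -8.3]
grip_width: 20.9
t: 26.95
eef_pos: [594.2, 183.1, 306.8]
tcp_rot: [0.876, 0.482, -0.002, 0.002]
force: [-0.3, 0.6, -7.9]
grip_width: 21.1
t: 27.7
eef_pos: [665.9, 97.7, 309.9]
tcp_rot: [0.875, 0.485, -0.0, -0.0]
force: [0.4, 0.1, -8.7]
grip_width: 21.0
scene 0.79 [172.4 275.6 338.2]
 body 3315 [666.9  97.9] 1.2
top 0.94 [ 55.4 292.7 615.6]
 body 552 [665.1  97.5] 0.6
[666.47921008  97.2550768  310.69377871] [-0.20852781 -0.38352876 -8.28404364] [ 0.05713789 -0.02229183 -0.04475379] 21.233677974186463
```

View pics/f_scene.png

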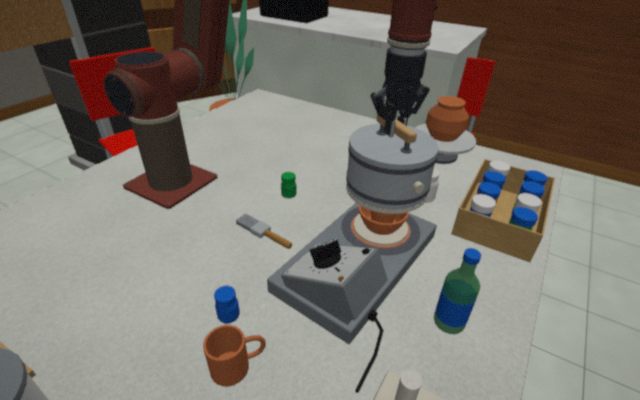

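The hat hangs level over the stack (px 392,165), and its centre is within about 1 mm of the stack's. Lowering.

```bash
python3 -m handwheel '0 0 .06 0;0 0 .18 0;0 0 .32 0;0 0 .46 0;0 0 .6 0;0 0 .72 0;0 0 .81 0;0 0 .87 0;0 0 .9 0;0 0 .92 0;0 0 .92 0;0 0 .92 0'
python3 -m handwheel '0 0 .01 0;0 0 .02 0;0 0 .03 0;0 0 .03 0;0 0 .03 0'
```

```text
t: 28.9
eef_pos: [667.4, 96.4, 201.0]
tcp_rot: [0.875, 0.484, 0.001, 0.0]
force: [-0.3, -0.7, -8.5]
grip_width: 20.7
t: 29.32
eef_pos: [666.7, 96.4, 196.3]
tcp_rot: [0.875, 0.484, -0.0, -0.0]
force: [-0.5, -0.4, -8.5]
grip_width: 21.1
```

```bash
python3 -m handwheel '0 0 .01 0;0 0 .02 0;0 0 .03 0;0 0 .03 0;0 0 .03 0'
python3 -m handwheel '0 0 .006 0;0 0 .012 0;0 0 .012 0;0 0 .012 0'
```

```text
t: 29.73
eef_pos: [666.6, 96.4, 192.5]
tcp_rot: [0.875, 0.484, -0.0, -0.0]
force: [-0.2, 0.3, -8.7]
grip_width: 21.2
t: 30.07
eef_pos: [666.7, 96.4, 191.3]
tcp_rot: [0.875, 0.484, -0.0, -0.0]
force: [1.0, 0.4, -8.8]
grip_width: 20.9
```

```bash
python3 -m handwheel '0 0 .006 0;0 0 .01 0;0 0 .01 0;0 0 .01 0'
```

```text
t: 30.4
eef_pos: [667.1, 96.3, 190.8]
tcp_rot: [0.875, 0.484, 0.0, 0.0]
force: [0.4, -1.0, -4.4]
grip_width: 21.2
```

```bash
python3 -m handwheel '0 0 .006 0;0 0 .006 0'
python3 -m handwheel '0 0 0 0;0 0 0 0;0 0 0 0;0 0 0 0;0 0 0 0;0 0 0 0' -0.2
python3 -m handwheel '0 0 -.05 0;0 0 -.15 0;0 0 -.35 0;0 0 -.6 0;0 0 -.85 0;0 0 -.85 0;0 0 -.85 0'
python3 - <<'E'
from h import *
from scipy.optimize import least_squares
for n in("scene","top"):
    im,d,i=cap(n); save("g_"+n,im)
    m=models.trace(n,"hat")[0]; p=maskpts(d,i,m["mask"]);print(n,m["p"],np.percentile(p[:,2],[1,50,99]).round(1))
    s=p[(p[:,2]>65)&(p[:,2]<165)]
    t=p[abs(p[:,2]-174)<6]; A=np.c_[t[:,:2]-t[:,:2].mean(0),np.ones(len(t))]; print(" lid plane",np.linalg.lstsq(A,t[:,2],rcond=None)[0].round(4),len(t))
    r=least_squares(lambda x:np.hypot(*(s[:,:2]-x).T)-96,[666,96],loss="soft_l1",f_scale=3); print(" body",len(s),r.x.round(1),np.abs(r.fun).mean().round(1))
    if n=="scene": save("g_k",im[215:335,270:400].repeat(5,0).repeat(5,1))
    for q in("knob_grip","pointer","long_mark"):
        for x in models.spot_point(n,q)[:2]: print(" ",q,round(x["p"],2),np.round(x["point"],1),pts(d,i,[x["point"]])[0].round(1))
E
```

```text
t: 30.57
eef_pos: [667.2, 96.3, 190.8]
tcp_rot: [0.875, 0.484, 0.001, 0.0]
force: [-2.0, -1.4, 0.4]
grip_width: 21.2
t: 31.07
eef_pos: [666.9, 96.4, 189.6]
tcp_rot: [0.875, 0.484, 0.0, 0.0]
force: [-0.1, -0.6, -0.2]
grip_width: 51.1
t: 31.65
eef_pos: [668.5, 96.5, 296.3]
tcp_rot: [0.875, 0.484, 0.003, 0.002]
force: [-0.5, -0.3, -1.1]
grip_width: 51.0
scene 0.72 [ 50.1 169.2 219.9]
 lid plane [-1.300000e-03  4.800000e-03  1.735888e+02] 2587
 body 2613 [668.2  96.5] 1.4
  knob_grip 0.69 [319.9 245. ] [[ 622.9 -131.9  144.2]]
  pointer 0.92 [334.  237.8] [[ 5.865e+02 -2.000e-01  4.710e+01]]
  pointer 0.44 [285.7 190.9] [[353.6 123.5  27.4]]
  long_mark 0.59 [333.3 272.1] [[ 675.5 -167.8  127. ]]
  long_mark 0.29 [355.7 265. ] [[ 709.5 -141.1  142. ]]
top 0.55 [ 50.7 173.  177.6]
 lid plane [9.000000e-04 4.400000e-03 1.737272e+02] 1328
 body 388 [665.8  96.5] 0.6
  knob_grip 0.84 [369.2 155.8] [[ 627.1 -134.   150.1]]
  pointer 0.91 [359.  149.5] [[ 642.4 -109.4  155.2]]
  long_mark 0.88 [374.7 139. ] [[ 678.4 -153.8  129.4]]
```

View pics/g_k.png

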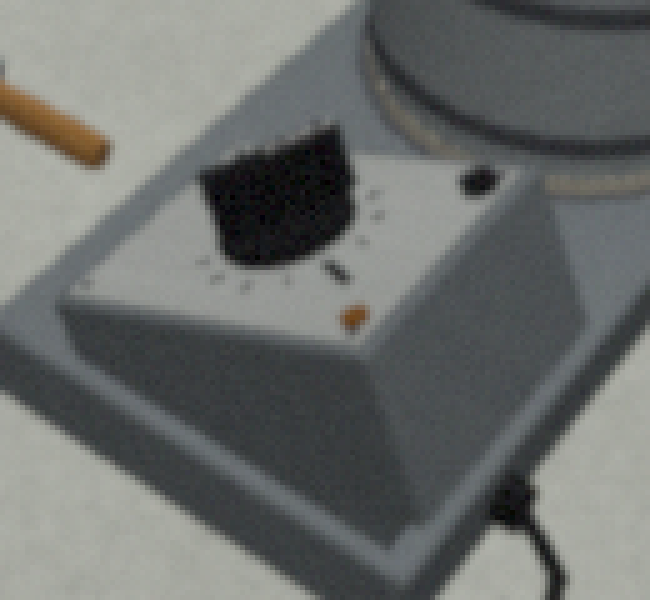

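The hat is seated: the lid plane is at z 173.6 and level, centred at about (667,96.5). From the pointer tip I get a knob value of about 1.42, so it needs about +1.41 rad. The plan is to straddle the grip bar loosely with the jaws, yaw round with it, then pinch at the target direction so the bar aligns with the pads.

```bash
python3 -m handwheel '-.25 .1 0 0;-.55 .23 0 0;-.894 .374 0 0;-.894 .374 0 0;-.894 .374 0 0'
python3 -m handwheel '-.2 .1 0 .0375;-.4 .17 0 .075;-.6 .25 0 .1125;-.8 .33 0 .15;-.894 .374 0 .1875;-.894 .374 0 .225;-.894 .374 0 .2625;-.894 .374 0 .3;-.894 .374 0 .3375;-.894 .374 0 .375;-.894 .374 0 .4125;-.894 .374 0 .45' -0.1
python3 -m handwheel '0 0 0 .0375;0 0 0 .075;0 0 0 .091;0 0 0 .091;0 0 0 .091'
cat >> h.py <<'E'
psi=np.radians(-5.85); O=np.array([642.4,-134.2,111.])
Rp=R.from_euler("ZY",[psi,-np.radians(25)]).as_matrix()  # panel axes in world (columns x up-slope,y left,z out)
def knob(n):
    im,d,i=cap(n); u,v=np.meshgrid(np.arange(640),np.arange(400)); f=wpts if n=="wrist" else pts
    p,ok=f(d,i,np.c_[u.ravel(),v.ravel()]); q=(p-O)@Rp; k=ok&(np.hypot(q[:,0],q[:,1])<42)
    pan=k&(abs(q[:,2])<4); b=q[k&(abs(q[:,2]-40)<5)][:,:2]
    c,(w,l),a=cv2.minAreaRect(b.astype(np.float32)); m=b.mean(0); w2,V=np.linalg.eigh(np.cov((b-m).T)); ax=V[:,1]; 
    if ax[0]<0: ax=-ax
    t=models.spot_point(n,"pointer"); tp=[((f(d,i,[x["point"]])[0]-O)@Rp).round(1)[0].tolist() for x in t[:1]]
    print(n,"panel z",np.median(q[pan,2]).round(1),"bar n",len(b),"mean",m.round(1),"rect",np.round(c,1),round(w,1),round(l,1),"ccw angle",np.degrees(np.arctan2(ax[1],ax[0])).round(1),"value",(2.356-np.arctan2(ax[1],ax[0])).round(3),"tip",tp)
    return im
E
python3 - <<'E'
from h import *
print(Rp.round(3).tolist())
o=status.get_obs();print(o["eef_pos"],o["joint_pos"].round(2))
Rm=R.from_quat(o["tcp_rot"]).as_matrix(); print("yaw",np.degrees(np.arctan2(Rm[1,0],Rm[0,0])).round(1), "shift", (Rm.T@(np.array([628.5,-132.8,136])-o["eef_pos"])/120).round(3))
im=knob("wrist"); save("k_w",im); knob("top"); knob("scene")
E
```

```text
t: 32.57
eef_pos: [647.5, -21.0, 291.4]
tcp_rot: [0.876, 0.482, -0.0, 0.0]
force: [1.2, 0.2, -0.0]
grip_width: 51.0
t: 33.57
eef_pos: [629.4, -131.5, 291.3]
tcp_rot: [0.979, -0.202, -0.0, -0.0]
force: [-0.1, -0.1, -0.1]
grip_width: 47.1
t: 33.98
eef_pos: [629.2, -131.9, 291.3]
tcp_rot: [0.942, -0.336, -0.0, -0.0]
force: [1.0, 0.1, 0.1]
grip_width: 47.0
[[0.902, 0.102, -0.42], [-0.092, 0.995, 0.043], [0.423, 0.0, 0.906]]
[ 629.22825306 -131.89714033  291.34701394] [-0.33  0.23  1.4   0.    1.51  0.36]
yaw -39.3 shift [0.    0.01  1.295]
wrist panel z -0.2 bar n 809 mean [4.4 3.4] rect [3.3 3. ] 61.0 15.6 ccw angle 52.4 value 1.442 tip [[20.9, 27.2, 32.4]]
top panel z nan bar n 0 mean [nan nan] rect [0. 0.] 0.0 0.0 ccw angle nan value nan tip []
scene panel z 0.1 bar n 132 mean [ 4.8 -0. ] rect [3.7 2.4] 61.1 16.3 ccw angle 53.4 value 1.424 tip [[3.6, -6.5, 7.7]]h.py:36: RuntimeWarning: Mean of empty slice.
  c,(w,l),a=cv2.minAreaRect(b.astype(np.float32)); m=b.mean(0); w2,V=np.linalg.eigh(np.cov((b-m).T)); ax=V[:,1];
  ret = um.true_divide(
  avg = a.mean(axis, **keepdims_kw)
h.py:36: RuntimeWarning: Degrees of freedom <= 0 for slice
  c,(w,l),a=cv2.minAreaRect(b.astype(np.float32)); m=b.mean(0); w2,V=np.linalg.eigh(np.cov((b-m).T)); ax=V[:,1];
  c *= np.true_divide(1, fact)
  c *= np.true_divide(1, fact)
  return _methods._mean(a, axis=axis, dtype=dtype,
  ret = ret.dtype.type(ret / rcount)
```

View pics/k_w.png

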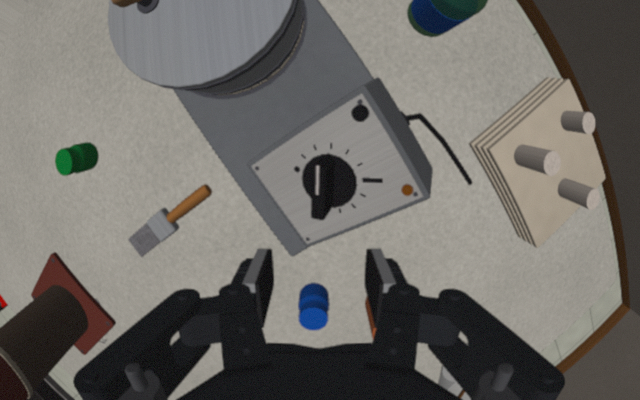

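The wrist view shows the grip bar at px (318,190), parallel to the pads, with its white line pointing up; the long mark is at (373,181). The measured value is 1.43. Going down with the jaws about 32 mm open.

```bash
python3 -m handwheel '0 0 .3 0;0 0 .6 0;0 0 .85 0;0 0 1 0;0 0 1 0;0 0 1 0;0 0 1 0' 0.25
python3 -m handwheel '0 0 .08 0;0 0 .16 0;0 0 .22 0;0 0 .26 0;0 0 .29 0;0 0 .29 0;0 0 .29 0'
```

```text
t: 34.87
eef_pos: [630.0, -133.5, 173.4]
tcp_rot: [0.941, -0.338, 0.001, -0.0]
force: [0.2, -0.7, -0.4]
grip_width: 32.1
t: 35.45
eef_pos: [628.7, -133.0, 136.3]
tcp_rot: [0.941, -0.338, -0.0, -0.0]
force: [0.6, -0.7, 0.1]
grip_width: 31.4
```

Clear of contact. Next I narrow the jaws to about 22 mm and yaw +86°.

```bash
python3 -m handwheel '0 0 0 0;0 0 0 0;0 0 0 0;0 0 0 0' 0.48
python3 -m handwheel '0 0 0 .02;0 0 0 .04;0 0 0 .06;0 0 0 .08;0 0 0 .1;0 0 0 .12;0 0 0 .14;0 0 0 .16'
```

```text
t: 35.78
eef_pos: [629.1, -133.2, 137.0]
tcp_rot: [0.941, -0.338, 0.0, 0.0]
force: [0.9, -0.5, 0.4]
grip_width: 22.1
t: 36.45
eef_pos: [628.2, -132.7, 136.8]
tcp_rot: [0.827, -0.562, -0.001, 0.0]
force: [-3.5, 1.2, 2.1]
grip_width: 22.1
```

```bash
python3 -m handwheel '0 0 0 .03;0 0 0 .06;0 0 0 .09;0 0 0 .12;0 0 0 .15;0 0 0 .18;0 0 0 .21;0 0 0 .24;0 0 0 .27;0 0 0 .3;0 0 0 .317;0 0 0 .317'
python3 -m handwheel '0 0 0 0;0 0 0 0;0 0 0 0;0 0 0 0;0 0 0 0;0 0 0 0' 1
python3 - <<'E'
from h import *
o=status.get_obs();print(o["eef_pos"],o["force"],o["grip_width"],np.degrees(2*np.arctan2(o["tcp_rot"][1],o["tcp_rot"][0])))
E
```

```text
t: 37.45
eef_pos: [629.0, -132.5, 137.0]
tcp_rot: [-0.459, 0.889, 0.0, 0.0]
force: [-0.8, 2.3, 2.1]
grip_width: 21.8
t: 37.95
eef_pos: [628.9, -132.2, 137.2]
tcp_rot: [-0.46, 0.888, 0.001, 0.0]
force: [-2.4, 5.2, 5.4]
grip_width: 14.4
[ 628.93280639 -132.15102729  137.23683946] [-2.39625876  5.21827865  5.36055491] 14.4143444150909 234.797249994211
```

```bash
python3 -m handwheel '0 0 0 0;0 0 0 0;0 0 0 0;0 0 0 0;0 0 0 0' 0.25
python3 -m handwheel '0 0 -.1 0;0 0 -.25 0;0 0 -.5 0;0 0 -.75 0;0 0 -1 0;0 0 -1 0;0 0 -1 0;0 0 -1 0'
python3 - <<'E'
from h import *
im=knob("wrist"); save("l_w",im); knob("scene")
for q in("long_mark","pointer"):
    for x in models.spot_point("wrist",q)[:1]: print(q,x)
o=status.get_obs();print(o["eef_pos"],o["force"],o["t"])
E
```

```text
t: 38.37
eef_pos: [628.9, -133.4, 136.5]
tcp_rot: [-0.459, 0.888, -0.0, -0.0]
force: [-0.3, 0.9, 0.1]
grip_width: 31.9
t: 39.03
eef_pos: [628.8, -133.1, 257.0]
tcp_rot: [-0.459, 0.888, -0.0, 0.0]
force: [-0.4, -0.6, 0.2]
grip_width: 31.9
wrist panel z -0.2 bar n 953 mean [ 5.9 -1.5] rect [ 3.9 -0.8] 14.6 60.6 ccw angle -26.3 value 2.815 tip [[30.4, -14.3, 37.4]]
scene panel z 0.1 bar n 105 mean [ 7.6 -4.3] rect [ 5.2 -2.6] 13.9 59.8 ccw angle -25.9 value 2.809 tip [[40.4, -19.0, -1.2]]
long_mark {'point': [310.2, 141.1], 'p': 0.9}
pointer {'point': [318.8, 172.6], 'p': 0.83}
[ 628.36035773 -132.91767279  255.29548968] [ 0.42902833 -0.17869201 -0.60874498] 39.3333
```

View pics/l_w.png

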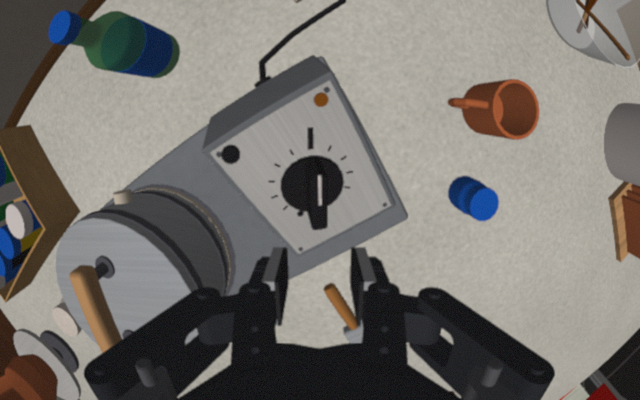

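The pointer (white line at px 319,190) points at the long mark (310,138), and both cameras read about 2.81 rad. I'll check the hat and the bystanders once more, then hand in.

```bash
python3 -m handwheel '0 0 0 0;0 0 0 0;0 0 0 0;0 0 0 0'
python3 - <<'E'
from h import *
n="scene"; im,d,i=cap(n)
for q in("hat","mug","jar1","brush"):
    for x in models.trace(n,q)[:2]:
        if x["p"]<.5: continue
        p=maskpts(d,i,x["mask"]); t=p[abs(p[:,2]-174)<6] if q=="hat" else p
        print(q,round(x["p"],2),np.round(x["box"]).tolist(),np.median(t,0).round(1))
o=status.get_obs();print(o["force"],o["t"])
print(job.finish_job())
E
```

```text
t: 39.67
eef_pos: [628.9, -133.1, 256.6]
tcp_rot: [-0.459, 0.888, 0.0, -0.0]
force: [-0.8, 0.1, 0.3]
grip_width: 32.1
hat 0.85 [343.0, 159.0, 426.0, 255.0] [676.9  70.8 173.7]
mug 0.97 [205.0, 327.0, 267.0, 386.0] [ 584.5 -373.5   51.9]
jar1 0.93 [280.0, 168.0, 296.0, 198.0] [356.2 131.4  42.8]
jar1 0.73 [419.0, 165.0, 441.0, 202.0] [715.3 343.   80.1]
brush 0.92 [234.0, 216.0, 294.0, 246.0] [392.2 -46.9  16.8]
[-0.15819854 -0.11795039 -0.51668202] 39.9167
the job is handed in; nothing more can be done
None
```

I nested the pot in the bowl and the cup in the pot, set the hat over the stack, turned the knob to the long mark and let go. The job was handed in at about t = 40 s of the 72 s allowed; the system reports no verdict.

Last checks:
- **Stack:** before the hat went on, the pot rim read z 129 and the cup rim z 144, against 129 and 145 expected. Both were within about 2 mm of the bowl's centre. I could not check the stack once the hat covered it.
- **Hat:** the lid read level at z about 173.7, against 174 expected. Its centre was about 2 mm from the hearth centre.
- **Knob:** it read 2.815 rad from the wrist camera and 2.809 from the scene camera, against a target of 2.83.
- **Bystanders:** the mug, green jar and brush matched their starting positions within a few mm. The white jar's reading was about 14 mm off because the hat partly hid it, though nothing went near it. I did not measure the blue jar again; it looked undisturbed in the last wrist picture.

Checks that failed or disagreed:
- The top and scene cameras differed by about 4 mm throughout, so I used their mean.
- The top camera could not see the knob under the arm.
- The networks sometimes missed or mixed up the pot, the cup and the pointer. I ignored those readings and used the other views.

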